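Release the core probe from its charging tube and hang it in the sauce pan

TASK

Get the core probe ready for the next batch of sauce: press the dock's red key all the way down and let it go, then the green key likewise. Then take the probe, which has sunk into the slotted upright tube, out of it and hang it upright inside the steel pan by its orange hook over any one of the pan's walls, its foot clear of the pan's floor. Leave the pan and everything else where they stand.

Things in the scene. Friction and masses are not known exactly. Their poses are not given: they have to be found in the camera images.
- dock: charging dock, fixed. Origin: table level on the axis of its upright square tube (34 mm outside, 26 mm inside, inner floor at z = 20 mm, rim at z = 190 mm). A 16 mm wide slot in the tube's -x wall runs from z = 80 mm up through the rim. Grey base plate 110 x 270 mm, 20 mm thick, y = +60 to -210 mm; the two keys stand on it at y = -100 and -165 mm; which is which varies
- tube_mouth (a point): on the dock: centre of the tube's open top, at rim height
- clip_point (a point): on the dock: face of the spring clip inside the tube, 115 mm above the table; it squeezes the probe with about 5 N and keeps it at whatever height it is left, while at least 60 mm of it remain in the tube. Its black housing reaches to x = +39 mm of the dock, z = 85 to 145 mm
- probe: core probe, loose, about 140 g: square stick 20 x 20 x 165 mm, lower 105 mm steel, upper 60 mm a white head. Origin: centre of its foot; z up to the head; centre of mass at z = 70 mm. At the start it stands on the tube's floor, its head 5 mm below the rim, its orange hook sticking out through the slot
- hook (a point): on the probe's orange hook, at probe (-33, 0, 90) mm: middle of its arm, 12 mm wide (y), 10 mm thick (z), which sticks out to the probe's -x as far as x = -52 mm and ends in a lip turned down to z = 63 mm (x = -46 to -52 mm). Gap for a wall between stick and lip: 36 mm
- head_top (a point): centre of the top face of the probe's head
- pan: open stainless pan, loose, 0.95 kg, 176 (x) x 162 (y) x 150 mm tall, walls and floor 4 mm thick; origin under its centre
- red_key (a joint): red key: 0 up, 0.006 m fully pressed; springs back; full travel takes 5 N
- red_key_top (a point): centre of the red key's top face (34 mm across)
- green_key (a joint): green key: 0 up, 0.006 m fully pressed; springs back; full travel takes 5 N
- green_key_top (a point): centre of the green key's top face (34 mm across)
- amber_bottle: bystander: amber squeeze bottle with a white nozzle, 54 mm across, 160 mm tall; origin under its centre
- red_bottle: bystander: red squeeze bottle with a white nozzle, 54 mm across, 160 mm tall; origin under its centre
- oil_bottle: bystander: dark square oil bottle, 75 x 75 x 245 mm; origin under its centre
- bowl: bystander: grey bowl, 110 mm across, 45 mm tall; origin under its centre
- jar: bystander: amber jar with a steel cap, 80 mm across, 90 mm tall; origin under its centre
- tub: bystander: round green tub, 96 mm across, 70 mm tall; origin under its centre
- brush: bystander: kitchen brush lying on the table
Mind the look-alikes: they are no part of the job. What is shaped like the pan but yellow is not meant.

How it is judged (in metres and radians):
On the way, in this order (a step that is already met when the one before it is completed fails the run):
1. the red key is pressed down, alone, the probe still down in the tube (value of joint red_key above 0.004 m and value of joint green_key below 0.002 m and z of probe in the frame of dock below 0.03 m), for 0.04 s.
2. the green key is pressed down, alone, the probe still down in the tube (value of joint green_key above 0.004 m and value of joint red_key below 0.002 m and z of probe in the frame of dock below 0.03 m), for 0.04 s.
3. the probe is out of the tube, above its rim (z of probe in the frame of dock above 0.185 m), for 0.1 s.
At the end, for the whole second after the job is handed in: The probe hangs at rest by its hook on a wall of the pan, released: its foot within the pan, 30 to 100 mm above the pan's underside, head up, leaning less than 0.5 rad; the pan stands within 50 mm of where it was; both keys are up again (x of probe in the frame of pan between -0.086 and 0.086 m and y of probe in the frame of pan between -0.079 and 0.079 m and z of probe in the frame of pan between 0.03 and 0.1 m and angle between probe's own z axis and vertical below 0.5 rad and contact force between probe and pan above 0.3 N and linear speed of probe below 0.03 m/s and angular speed of probe below 0.2 rad/s and distance of pan from where it was at the start of the episode below 0.05 m and angle between pan's own z axis and vertical below 0.1 rad and value of joint each of red_key, green_key below 0.002 m); the robot touches nothing.
It fails at once if a bystander (bottle, bowl, jar, tub or brush) is moved more than 50 mm (distance of any of amber_bottle, red_bottle, oil_bottle, bowl, jar, tub, brush from where it was at the start of the episode above 0.05 m).
It fails at once if the pan is shoved more than 60 mm or tipped (distance of pan from where it was at the start of the episode above 0.06 m or angle between pan's own z axis and vertical above 0.4 rad).
It also fails if it takes over 62 s, if anything falls off the work surface, if the arm or the gripper's body presses on something with over 40 N, if the wrist force passes 120 N, or if a joint passes its speed limit or range.

ROBOT

A 6-joint arm with a two-finger parallel gripper is mounted at the origin on the work surface. World frame = base frame: x ahead of the robot, y to its left, z up, the work surface at z = 0. Lengths are in mm, angles in rad, forces in N, time in s.
With the tool pointing down it reaches from about 400 to 925 mm from the base axis. Payload 3.4 kg.
Tool frame: the origin (TCP) lies on the centre line of the jaws, within the pads' length; the fingertips stand 19 mm ahead of it and the grasp point (between the pads) is the TCP (bot.finger_overhang is the z of the fingertips in the tool frame, in mm); z points along the fingers, y is the line along which they close (so a half turn about z gives the same grasp; the last joint's range is limited). The gripper opens to 85 mm and grips with 20 to 120 N. Pads are 22 mm wide; open, the fingers measure 114 mm over their backs; the gripper's body (76 mm by 85 mm) begins 54 mm behind the grasp point. The pads swing forward as they close: fully open they stand 13 mm farther back than shut.
Start: joints at [-1.204, 0.307, 1.506, -0, 1.328, -0.073], TCP at [245.309, -520.053, 250.305] pointing down, gripper open.
Joint ranges: [-3.12, 3.12], [-1.05, 2.28], [0.14, 2.33], [-1.42, 4.57], [0.1, 2.73], [-2.68, 2.68]. Speed limits (rad/s): [2.57, 2.57, 3.14, 3.14, 3.14, 3.14].

INTERFACE

Orientations are given as a unit quaternion [w, x, y, z].
In Python, from plant import bot gives the robot as it stands. The module is installed in compiled form; this text tells all that it offers.
- The arm moves only by the shell command python3 -m handwheel 'ROWS' [OPENING] [FORCE]. ROWS is JSON, one flat list of numbers, 4 for each row, row after row: the shift along the tool's x, y, z in units of 200 mm (1.0 is 200 mm), then the turn about the tool's z in units of 45 degrees (1.0 is 45 degrees). A call has 1 to 5 rows; each row is the pose to reach, as a shift and turn from the pose commanded when the call began, along the tool's axes at that moment; what a row does not reach only later rows make up. A row lasts 1/12 s, in which the tool goes at most 41.7 mm and 7.16 degrees, less where a joint would pass 70% of its speed; a pose out of reach is approached as far as the arm can. A call with a number of a shift or a turn outside -1 to 1 is refused whole. A call with a gripper value outside its range is refused whole. OPENING is the opening, from 0 (shut) to 1 (fully open), set as the call begins (- or left out, the last holds). The fingers move at their own pace and stop on an object; FORCE is the grip in N (left out, the last holds). Time passes only in rows, so rows that repeat a pose let the fingers close. It gives the time, the measured TCP pose, the force, the opening and the grip force at its end, in the units of the state.
- bot.get_state(): the state, without advancing time (a new reading comes with each control period).
- bot.capture(name): name is "side" or "top" or "wrist"; returns (picture, depth): 420x560x3 uint8, red, green, blue; 420x560 float32, mm along the optical axis (not along the pixel's ray), 0 where there is no reading.
- bot.camera_model(name): a dict with "mtx" (3x3 intrinsics, pixels), "dist_coeffs" ([k1, k2, p1, p2, k3] as OpenCV has them; the pictures are not rectified), "cam_to_world" (4x4, takes a point from camera to world coordinates); the wrist camera has in their place "hand_eye" (4x4, takes a point from camera to tool coordinates, whose origin is the TCP and whose axes are the flange's). Camera axes: x right, y up, looking along -z (the intrinsics and any distortion apply to the point x, -y, -z); pixel columns grow to the right and rows downward; lengths in mm; the calibration is good to about 2 mm. A picture is of the moment at which its call begins: read the wrist's pose just before it. camera_model takes no time and is no camera call.
- bot.job_done(): hands the job in; it is judged then, once.
Trained networks look in the newest picture that a camera, given by its name, has taken for a name from the list of things; names that differ only in an ending like _2 or _b are one class to them, and where a whole thing is asked for, a point or a joint stands for the part that bears it (a point fixed in the world has none). Each returns a list of dicts, best first, with "score" (0 to 1); they miss things now and then, are a little off and sometimes report something else, mostly with a low value. They report only what shows in the picture. A call takes as long as a camera call. They do not tell look-alikes from the thing itself.
- bot.silhouettes(camera, thing): "pixels" (420x560 bool, what is visible of it) and "rect" ([left, top, right, bottom] in pixels, round what is visible of it).
The state is a dict: "clock": time; "joint_pos": joint angles; "dq": joint speeds; "tau": joint torques, N m; "position": TCP position; "tool_rot": TCP orientation; "contact_force": force on the tool from outside, world axes, zero at the start; "moment": the same for the moment, N m; "grip_width": opening from 0.0 (shut) to 1.0 (fully open); "finger_force": force on a finger pad.
Only numpy, scipy, OpenCV 4.12 (cv2) and the standard library are available. Lean on these libraries where they do the work, as an engineer would, in place of code of your own. Each camera call takes 0.05 s, during which the arm holds its last target. There are 200 camera calls.

## Working session

There is one attempt and no reset: what is moved stays moved. The work goes in short steps, Python scripts to look and compute and a shell command to move; the robot and the scene stay as the last step left them, time stands still between calls to the robot, and variables do not carry over. Pictures are saved under pics/ and viewed, at most 10 in all, crops included, and the job is handed in when it is done.

```bash
mkdir -p pics; cat > h.py <<'E'
import numpy as np, cv2
from plant import bot
from scipy.spatial.transform import Rotation as R
def T_tool(s=None):
    s=s or bot.get_state(); q=s["tool_rot"]; T=np.eye(4)
    T[:3,:3]=R.from_quat([q[1],q[2],q[3],q[0]]).as_matrix(); T[:3,3]=s["position"]; return T
def cap(name,fn=None):
    T=T_tool(); im,d=bot.capture(name); m=bot.camera_model(name)
    C=np.array(m["cam_to_world"]) if "cam_to_world" in m else T@np.array(m["hand_eye"])
    if fn: cv2.imwrite("pics/"+fn,im[:,:,::-1])
    h,w=d.shape; u,v=np.meshgrid(np.arange(w),np.arange(h))
    p=cv2.undistortPoints(np.stack([u,v],-1).reshape(-1,1,2).astype(float),np.array(m["mtx"]),np.array(m["dist_coeffs"])).reshape(h,w,2)
    P=np.stack([p[...,0]*d,-p[...,1]*d,-d],-1)@C[:3,:3].T+C[:3,3]
    P[d<=0]=np.nan
    return im,d,P
E
python3 - <<'E'
from h import *
s=bot.get_state(); print(s["clock"],s["tool_rot"],T_tool()[:3,:3].round(3).tolist())
for c in ["side","top","wrist"]:
    im,d,P=cap(c,c+"0.png"); np.savez(c+"0.npz",im=im,P=P)
    for t in ["dock","probe","hook","pan","red_key_top","green_key_top"]+(["amber_bottle","red_bottle","oil_bottle","bowl","jar","tub","brush"] if c=="top" else []):
        for r in bot.silhouettes(c,t)[:3]:
            q=P[r["pixels"]]
            if len(q): print(c,t,round(r["score"],2),np.round(r["rect"]).tolist(),np.nanmedian(q,0).round(),np.nanpercentile(q,3,0).round(),np.nanpercentile(q,97,0).round())
E
```

```text
0.0 [-1.00344145e-03  9.75813617e-01  2.18601824e-01 -1.46027446e-04] [[0.904, 0.427, -0.001], [0.427, -0.904, 0.002], [0.0, -0.002, -1.0]]
side dock 0.95 [232.0, 169.0, 305.0, 250.0] [603. 163.  22.] [545. -22.   5.] [657. 233. 185.]
side probe 0.6 [240.0, 192.0, 252.0, 204.0] [573. 188. 111.] [561. 180.  90.] [607. 199. 118.]
side hook 0.68 [243.0, 184.0, 251.0, 202.0] [587. 190. 112.] [561. 180.   6.] [689. 333. 140.]
side hook 0.32 [232.0, 165.0, 304.0, 250.0] [603. 163.  22.] [545. -22.   2.] [669. 237. 185.]
side pan 0.91 [256.0, 276.0, 345.0, 379.0] [ 272. -378.   83.] [ 169. -465.    5.] [ 375. -254.  151.]
side pan 0.58 [325.0, 236.0, 412.0, 320.0] [ 601. -389.   79.] [ 480. -427.    5.] [ 661. -275.  152.]
side green_key_top 0.53 [270.0, 221.0, 279.0, 228.0] [602.  82.  42.] [589.  70.  31.] [618. 100.  45.]
side green_key_top 0.53 [230.0, 168.0, 306.0, 251.0] [602. 165.  23.] [545. -21.   8.] [653. 228. 185.]
top dock 0.63 [181.0, 168.0, 273.0, 212.0] [603. 131.  19.] [549. -10.   3.] [661. 244. 182.]
top dock 0.19 [351.0, 159.0, 417.0, 229.0] [ 586. -354.   27.] [ 483. -4
[... 1420 characters left out ...]
[570. 451. 145.]
top bowl 0.6 [233.0, 189.0, 240.0, 195.0] [604.  91.  40.] [591.  79.  35.] [616. 103.  47.]
top bowl 0.57 [284.0, 251.0, 318.0, 285.0] [372. -99.  18.] [ 323. -144.    1.] [417. -52.  45.]
top jar 0.69 [432.0, 226.0, 468.0, 257.0] [ 432. -532.   85.] [ 399. -574.   -0.] [ 469. -506.   93.]
top tub 0.87 [117.0, 239.0, 154.0, 274.0] [406. 370.  68.] [366. 332.  14.] [449. 417.  74.]
top brush 0.89 [172.0, 241.0, 225.0, 298.0] [357. 216.  17.] [303. 144.   8.] [445. 264.  23.]
top brush 0.24 [351.0, 156.0, 417.0, 231.0] [ 585. -353.   28.] [ 482. -420.   -2.] [ 659. -257.  149.]
wrist pan 0.92 [0.0, 0.0, 257.0, 245.0] [ 255. -329.   33.] [ 174. -444.    2.] [ 344. -250.  150.]
```

```bash
python3 - <<'E'
import numpy as np, cv2
a=cv2.imread("pics/top0.png"); cv2.imwrite("pics/top0c.png",cv2.resize(a[110:350,80:480],None,fx=2,fy=2,interpolation=cv2.INTER_CUBIC))
b=cv2.imread("pics/side0.png"); cv2.imwrite("pics/side0c.png",cv2.resize(b[150:390,200:460],None,fx=2.5,fy=2.5,interpolation=cv2.INTER_CUBIC))
E
```

```text
(no output)
```

View pics/top0c.png

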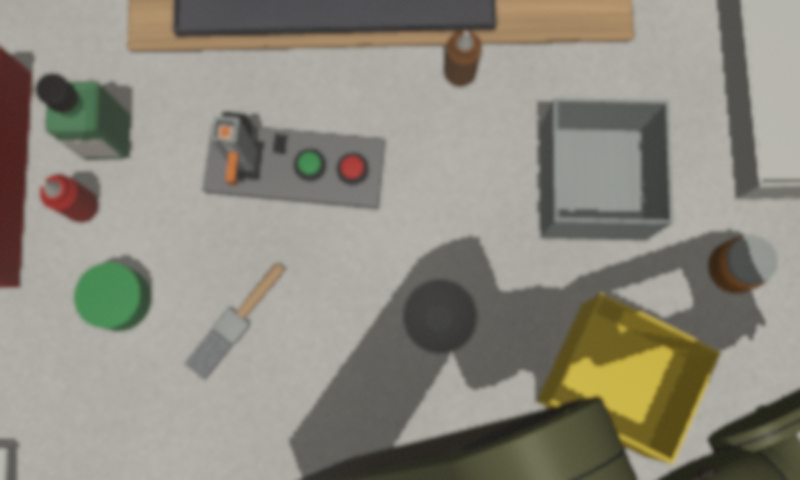

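View pics/side0c.png

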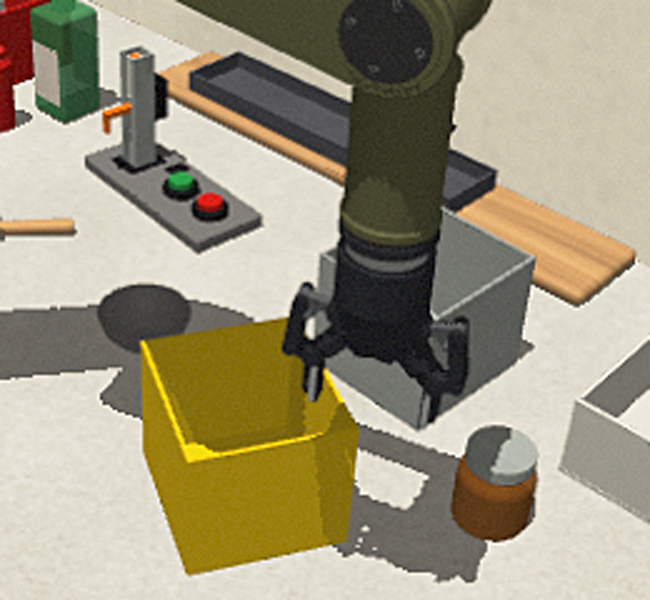

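Side and top views: the two pan-shaped things are the grey steel one (top px 350–419, 159–226, world ≈(572,-340)) and the yellow one (top px 348–440, 255–341). The grey one is the steel pan; the crops confirm its colour. The green key (crop px 309,163) is nearer the tube and the red key (352,167) is farther out. The tube with its orange hook is at crop px (228,150), with the hook towards the robot.

```bash
cat > geo.py <<'E'
from h import *
def rect(p):
    (c,s,a)=cv2.minAreaRect(p[:,:2].astype(np.float32)); return np.round(c,1),np.round(s,1),round(a,2)
def box(P,x,y,z): return (P[...,0]>x[0])&(P[...,0]<x[1])&(P[...,1]>y[0])&(P[...,1]<y[1])&(P[...,2]>z[0])&(P[...,2]<z[1])
def trim(m): return cv2.morphologyEx(m.astype(np.uint8),cv2.MORPH_OPEN,np.ones((2,2)))>0
def report(im,P):
    hsv=cv2.cvtColor(im,cv2.COLOR_RGB2HSV); H,S=hsv[...,0],hsv[...,1]
    def pr(n,m):
        q=P[m]
        if len(q)>6: print(n,len(q),"med",np.median(q,0).round(1),"rect",*rect(q),"z95",np.percentile(q[:,2],95).round(1))
    D=box(P,(520,690),(-40,270),(-5,260))
    pr("plate",D&trim(box(P,(520,690),(-40,270),(14,25))))
    pr("rim",box(P,(560,650),(150,240),(180,200)))
    pr("red",D&(S>130)&((H<6)|(H>172))&box(P,(560,650),(-20,70),(34,60)))
    pr("green",D&(S>100)&(H>45)&(H<80)&box(P,(560,650),(60,130),(34,60)))
    pr("hook",D&(S>150)&(H>6)&(H<18)&box(P,(530,600),(160,230),(60,300)))
    pr("panrim",trim(box(P,(460,700),(-460,-230),(143,158))))
E
python3 - <<'E'
from geo import *
for c in ["top","side"]:
    print(c); f=np.load(c+"0.npz"); report(f["im"],f["P"])
E
```

```text
top
plate 1889 med [594.3 111.7  18.6] rect [605.8 114. ] [268.7 108.5] 83.22 z95 24.9
rim 135 med [614.8 190.1 186.6] rect [616.4 190.3] [36.5 34.5] 82.56 z95 191.2
red 92 med [595.8  27.9  40.7] rect [596.3  26.6] [30.9 27.5] 0.06 z95 44.7
green 89 med [603.4  90.7  40. ] rect [603.6  90.9] [29.5 30.2] 63.74 z95 45.4
hook 44 med [579.2 191.8 114. ] rect [580.1 193.1] [ 9.4 37.5] 81.65 z95 117.7
panrim 317 med [nan nan nan] rect [ 555.  -392.1] [143.4 294.7] 35.54 z95 nan
side
plate 940 med [585.   82.3  20.5] rect [612.1 105.1] [270.5 128.5] 84.53 z95 25.5
rim 83 med [616.6 186.7 187.2] rect [617.5 186.8] [42.1 38.1] 81.08 z95 192.8
red 65 med [594.4  20.8  41.6] rect [594.   18.8] [39.  30.6] 74.24 z95 45.2
green 59 med [601.7  81.9  42.2] rect [604.2  84.1] [36.2 30.2] 47.27 z95 44.9
hook 51 med [572.3 188.2 113.8] rect [578.8 190.8] [23.2 41.6] 85.12 z95 119.3
panrim 294 med [nan nan nan] rect [ 497.4 -367.7] [623.4 195.2] 22.36 z95 nan
```

```bash

python3 -m handwheel '[0.689,-0.429,0,0, 0.689,-0.429,0,0, 0.689,-0.429,0,0, 0.689,-0.429,0,0]' 0 30
python3 -m handwheel '[0.689,-0.429,0,0, 0.689,-0.429,0,0, 0.689,-0.429,0,0, 0.689,-0.429,0,0]'
python3 -m handwheel '[0.689,-0.429,0,0, 0.689,-0.429,0,0, 0.689,-0.429,0,0, 0.689,-0.429,0,0]'
python3 -m handwheel '[0.690,-0.430,0,0.713, 0.690,-0.430,0,0.713, 0.690,-0.430,0,0.713, 0.690,-0.430,0,0.713, 0.690,-0.430,0,0.713]'
cat > go.py <<'E'
# shift and turn to a world TCP goal, in handwheel units; usage: go.py x y z yaw_deg
import sys; from h import *
g=list(map(float,sys.argv[1:])); s=bot.get_state(); T=T_tool(s)
d=T[:3,:3].T@(np.array(g[:3])-T[:3,3]); yaw=np.degrees(np.arctan2(T[1,0],T[0,0]))
print("t",s["clock"],"pos",T[:3,3].round(1),"yaw",yaw.round(2),"F",np.round(s["contact_force"],1),"w",round(s["grip_width"],3),"units",(d/200).round(4),"turn",round(-((g[3]-yaw+180)%360-180)/45,4))
E
python3 go.py 597 26.5 75 -6.8
python3 - <<'E'
from geo import *
im,d,P=cap("wrist","w1.png"); report(im,P)
E
```

```text
clock: 1.73
position: [333.9, -381.9, 250.2]
tool_rot: [-0.0, 0.976, 0.218, 0.0]
contact_force: [0.6, 0.3, 0.4]
grip_width: 0.454
finger_force: 0.0
clock: 2.07
position: [422.2, -245.1, 250.6]
tool_rot: [0.0, 0.976, 0.219, 0.0]
contact_force: [-0.2, 0.4, -0.5]
grip_width: 0.001
finger_force: 0.0
clock: 2.4
position: [510.4, -108.6, 250.6]
tool_rot: [0.0, 0.976, 0.219, 0.0]
contact_force: [0.9, -0.9, -0.6]
grip_width: 0.0
finger_force: 0.0
clock: 2.82
position: [601.2, 31.6, 250.3]
tool_rot: [-0.002, 0.998, -0.06, 0.002]
contact_force: [0.1, 0.0, 0.2]
grip_width: -0.001
finger_force: 0.0
t 2.8167 pos [601.2  31.6 250.3] yaw -6.92 F [0.1 0.  0.2] w -0.001 units [-0.0207  0.031   0.8763] turn -0.0026
plate 14431 med [620.3 107.4  19.6] rect [602.7 113.6] [272.  117.3] 82.92 z95 22.3
rim 2652 med [617.8 189.4 185.7] rect [616.5 190.2] [36.3 35.3] 83.29 z95 190.1
red 697 med [598.4  26.6  41.5] rect [597.3  26.7] [30.8 32.3] 83.08 z95 42.8
green 615 med [606.1  90.7  41.6] rect [605.4  91.2] [31.4 30.5] 83.97 z95 42.8
hook 307 med [575.5 193.7 114.4] rect [582.3 191.1] [16.4 42.1] 65.16 z95 115.5
```

View pics/w1.png

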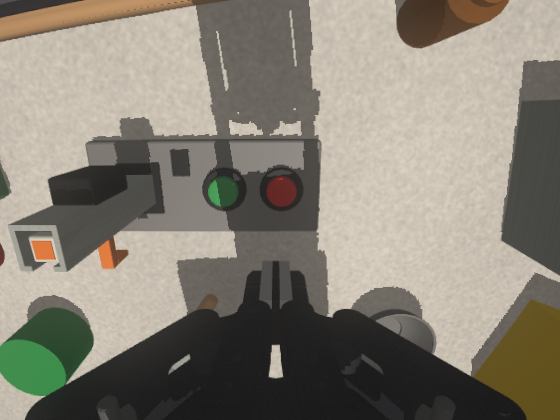

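Wrist view: red key at px (281,190), green at (224,190), head in the tube at (42,250), hook at (107,255). Wrist and top positions agree, so I press red now.

```bash

python3 -m handwheel '[-0.0207,0.031,0.5,0, -0.0207,0.031,0.911,0, -0.0207,0.031,0.911,0, -0.0207,0.031,0.911,0, -0.0207,0.031,0.911,0]' | head -2
python3 -m handwheel '[0,0,0.03,0, 0,0,0.045,0, 0,0,0.06,0, 0,0,0.07,0, 0,0,0.07,0]'
python3 go.py 597 26.5 55 -6.8
```

```text
clock: 3.28
position: [588.0, 19.3, 62.9]
clock: 3.7
position: [593.5, 19.7, 55.7]
tool_rot: [0.0, 0.998, -0.059, 0.001]
contact_force: [-3.4, -1.5, 4.7]
grip_width: 0.001
finger_force: 2.2
t 3.7 pos [593.5  19.7  55.7] yaw -6.81 F [-3.4 -1.5  4.7] w 0.001 units [ 0.0132 -0.0357  0.0036] turn -0.0001
```

```bash

python3 -m handwheel '[0,0,0.015,0, 0,0,0.025,0, 0,0,0.025,0, 0,0,0.025,0]'
python3 -m handwheel '[0,0,-0.1,0, 0,0,-0.2,0, 0,0,-0.2,0, 0,0,-0.2,0]' | head -4
python3 -m handwheel '[0,0,0,0, 0,0,0,0]' | head -4
python3 go.py 605 91 68 -6.8
```

```text
clock: 4.03
position: [593.9, 19.7, 54.6]
tool_rot: [0.0, 0.998, -0.059, 0.003]
contact_force: [-9.9, -2.0, 29.3]
grip_width: 0.003
finger_force: 14.6
clock: 4.37
position: [595.1, 20.2, 91.6]
tool_rot: [-0.0, 0.998, -0.059, 0.003]
contact_force: [-0.1, 0.7, -0.1]
clock: 4.53
position: [592.3, 20.2, 88.6]
tool_rot: [-0.0, 0.998, -0.059, -0.0]
contact_force: [-0.3, 0.7, 0.8]
t 4.5333 pos [592.3  20.2  88.6] yaw -6.82 F [-0.3  0.7  0.8] w -0.001 units [ 0.0212 -0.359   0.1028] turn -0.0005
```

```bash

python3 -m handwheel '[0.021,-0.359,0,0, 0.021,-0.359,0,0, 0.021,-0.359,0,0, 0.021,-0.359,0.1,0, 0.021,-0.359,0.1,0]' | head -4
python3 -m handwheel '[0,0,0.03,0, 0,0,0.045,0, 0,0,0.06,0, 0,0,0.07,0, 0,0,0.085,0]'
python3 go.py 605 91 55 -6.8
```

```text
clock: 4.95
position: [602.9, 91.3, 65.6]
tool_rot: [0.001, 0.998, -0.059, -0.003]
contact_force: [-0.7, 0.2, -0.6]
clock: 5.37
position: [604.8, 90.7, 54.4]
tool_rot: [-0.0, 0.998, -0.06, -0.0]
contact_force: [-12.3, 0.4, 39.9]
grip_width: 0.0
finger_force: 19.8
t 5.3667 pos [604.8  90.7  54.4] yaw -6.86 F [-12.3   0.4  39.9] w 0.0 units [ 0.0007 -0.0017 -0.0028] turn -0.0013
```

```bash

python3 -m handwheel '[0,0,-0.1,0, 0,0,-0.5,0, 0,0,-1,0, 0,0,-1,0, 0,0,-1,0]' 0.5 | head -4
python3 -m handwheel '[-0.52,-0.45,0,0, -0.52,-0.45,0,0, -0.52,-0.45,0,0, -0.52,-0.45,0,0, -0.52,-0.45,0,0]' | head -4
python3 -m handwheel '[0,0,0,0, 0,0,0,0]' | head -4
python3 - <<'E'
from geo import *
im,d,P=cap("wrist","w2.png"); np.savez("w2.npz",im=im,P=P); report(im,P)
for r in bot.silhouettes("wrist","hook")[:2]: print(r["score"],r["rect"],np.nanmedian(P[r["pixels"]],0).round(1))
cv2.imwrite("pics/w2.png",im[:,:,::-1])
E
python3 go.py 558.9 197 114 -6.8
```

```text
clock: 5.78
position: [605.3, 90.4, 240.9]
tool_rot: [0.0, 0.998, -0.06, 0.0]
contact_force: [0.5, -0.2, -0.1]
clock: 6.2
position: [510.3, 194.4, 239.3]
tool_rot: [-0.0, 0.998, -0.058, -0.0]
contact_force: [-0.0, -0.4, 0.3]
clock: 6.37
position: [514.0, 192.0, 239.0]
tool_rot: [0.0, 0.998, -0.06, 0.001]
contact_force: [0.2, 0.0, 0.3]
plate 18843 med [603.  110.6  19.6] rect [604.6 110.8] [283.  112.7] 83.51 z95 21.8
rim 3487 med [616.4 190.8 187.7] rect [616.4 190.6] [34.4 33.8] 83.31 z95 190.4
red 997 med [597.1  28.9  41.4] rect [597.   27.5] [32.8 32.3] 46.48 z95 42.7
green 974 med [604.7  92.5  41.4] rect [604.4  91.9] [32.3 32.3] 83.92 z95 42.7
hook 727 med [582.5 194.4 114.5] rect [581.8 194.5] [11.4 37.7] 83.3 z95 115.7
0.67 [236.2, 60.7, 274.5, 159.2] [606.8 192.6 183.8]
t 6.4667 pos [514.2 191.6 238.7] yaw -6.91 F [-0.5  0.3 -0.3] w 0.5 units [ 0.2183 -0.0538  0.6237] turn -0.0025
```

View pics/w2.png

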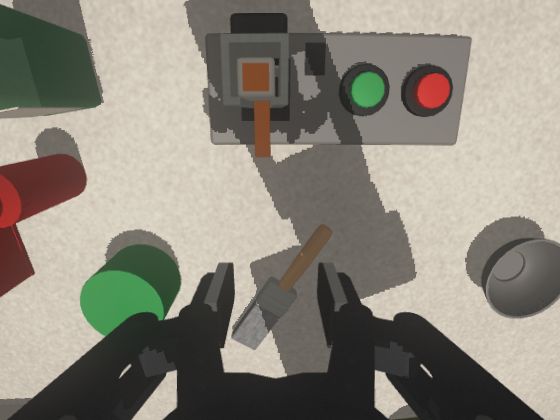

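Wrist view: hook arm at px (262,125), sticking out of the tube towards the robot at (258,75); both keys are up. The hook sits where the model puts it, within 1 mm. I go down beside its lip.

```bash

python3 -m handwheel '[0.218,-0.056,0,0, 0.218,-0.056,0,0, 0.218,-0.056,0,0, 0.218,-0.056,0.3,0, 0.218,-0.056,0.45,0]' | head -2
python3 -m handwheel '[0,0,0,0, 0,0,0,0]' | head -4
python3 go.py 558.8 197.3 112 -6.8
```

```text
clock: 6.88
position: [560.6, 198.4, 157.3]
clock: 7.05
position: [555.2, 197.3, 153.4]
tool_rot: [0.001, 0.998, -0.06, -0.003]
contact_force: [0.1, 1.1, 0.8]
t 7.05 pos [555.2 197.3 153.4] yaw -6.88 F [0.1 1.1 0.8] w 0.501 units [ 0.0194 -0.0027  0.207 ] turn -0.0018
```

```bash

python3 -m handwheel '[0.008,-0.003,0.1,0, 0.008,-0.003,0.19,0, 0.008,-0.003,0.19,0, 0.008,-0.003,0.19,0]' | head -4
python3 -m handwheel '[0,0,0,0, 0,0,0,0]' | head -4
python3 go.py 558.8 197.3 112 -6.8
```

```text
clock: 7.38
position: [559.9, 199.0, 119.2]
tool_rot: [-0.0, 0.998, -0.06, 0.001]
contact_force: [-0.4, 1.0, 0.9]
clock: 7.55
position: [560.5, 199.3, 119.8]
tool_rot: [-0.001, 0.998, -0.06, 0.002]
contact_force: [0.1, 0.9, -0.3]
t 7.55 pos [560.5 199.3 119.8] yaw -6.83 F [ 0.1  0.9 -0.3] w 0.503 units [-0.0075  0.0113  0.0389] turn -0.0008
```

```bash

python3 -m handwheel '[-0.006,0.008,0.035,0, -0.006,0.008,0.035,0, -0.006,0.008,0.035,0]' | head -4
python3 -m handwheel '[0,0,0,0, 0,0,0,0, 0,0,0,0, 0,0,0,0, 0,0,0,0]' 0 80
python3 go.py 558.8 197.3 112 -6.8
```

```text
clock: 7.8
position: [557.2, 197.4, 110.5]
tool_rot: [0.0, 0.998, -0.06, -0.0]
contact_force: [0.1, 0.0, -0.2]
clock: 8.22
position: [557.7, 197.5, 110.7]
tool_rot: [0.0, 0.998, -0.06, 0.0]
contact_force: [-1.0, -0.6, 3.7]
grip_width: 0.114
finger_force: 78.1
t 8.2167 pos [557.7 197.5 110.7] yaw -6.83 F [-1.  -0.6  3.7] w 0.114 units [ 0.0054  0.0002 -0.0063] turn -0.0006
```

```bash

python3 -m handwheel '[0,0,-0.02,0, 0,0,-0.05,0, 0,0,-0.08,0, 0,0,-0.11,0, 0,0,-0.14,0]'
python3 -m handwheel '[0,0,-0.05,0, 0,0,-0.1,0, 0,0,-0.15,0, 0,0,-0.2,0, 0,0,-0.24,0]'
python3 -m handwheel '[0,0,0,0, 0,0,0,0]' 
python3 - <<'E'
from geo import *
im,d,P=cap("side","s3.png"); report(im,P)
im=cv2.imread("pics/s3.png"); cv2.imwrite("pics/s3c.png",cv2.resize(im[120:270,180:380],None,fx=3.5,fy=3.5,interpolation=cv2.INTER_CUBIC))
E
```

```text
clock: 8.63
position: [557.7, 197.5, 138.7]
tool_rot: [0.0, 0.998, -0.06, -0.0]
contact_force: [1.8, -0.6, -6.8]
grip_width: 0.117
finger_force: 78.1
clock: 9.05
position: [557.8, 197.6, 188.0]
tool_rot: [-0.0, 0.998, -0.06, 0.0]
contact_force: [2.5, -0.0, -7.4]
grip_width: 0.111
finger_force: 78.2
clock: 9.22
position: [557.7, 197.8, 188.3]
tool_rot: [-0.0, 0.998, -0.06, 0.001]
contact_force: [-0.2, 0.7, 2.6]
grip_width: 0.115
finger_force: 79.3
plate 914 med [583.8  84.5  20.7] rect [608.5 108.6] [273.6 125.7] 86.14 z95 25.9
rim 98 med [604.3 179.8 190.6] rect [599.2 185.5] [33.4 71.9] 76.72 z95 197.3
red 65 med [592.5  20.7  41.4] rect [597.5  23.7] [40.1 35.3] 78.56 z95 46.0
green 58 med [601.7  83.   41.6] rect [604.   86.3] [37.8 33.7] 47.44 z95 46.6
hook 29 med [586.3 186.3 191.9] rect [578.1 188.8] [42.  19.5] 8.48 z95 199.5
panrim 588 med [nan nan nan] rect [ 650.2 -347.1] [166.4 340.9] 86.9 z95 nan
```

View pics/s3c.png

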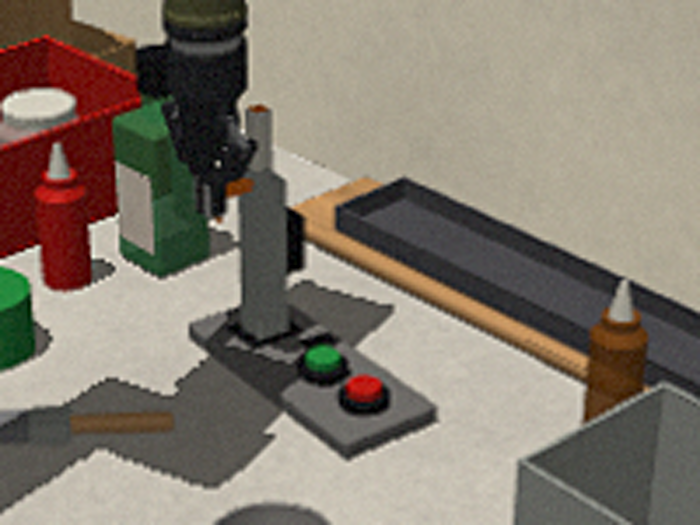

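Side view: the probe is raised about 77 mm, head top at crop px (258,112) above the rim, the fingers still on the hook. I release it to the clip and regrip the head from above.

```bash

python3 -m handwheel '[0,0,0,0, 0,0,0,0, 0,0,0,0, 0,0,0,0]' 0.6 | head -5
python3 -m handwheel '[0,0,-0.15,0, 0,0,-0.35,0, 0,0,-0.55,0, 0,0,-0.75,0, 0,0,-0.75,0]' | head -4
python3 -m handwheel '[0.29,0,0,0, 0.29,0,0,0, 0.29,0,0,0, 0.29,0,0,0]' | head -4
python3 -m handwheel '[0,0,0,0, 0,0,0,0]' | head -4
python3 - <<'E'
from geo import *
im,d,P=cap("side","s4.png"); 
D=box(P,(590,640),(160,215),(190,300)); print(np.nanpercentile(P[D],[3,50,97],axis=0).round(1))
E
python3 go.py 616.4 190.5 242 -6.8
```

```text
clock: 9.6
position: [557.4, 197.5, 186.0]
tool_rot: [0.0, 0.998, -0.06, -0.0]
contact_force: [-0.2, -0.0, -0.1]
grip_width: 0.6
clock: 10.02
position: [561.6, 198.7, 345.6]
tool_rot: [-0.003, 0.998, -0.06, 0.008]
contact_force: [1.3, 0.6, 0.7]
clock: 10.35
position: [615.5, 190.4, 335.2]
tool_rot: [0.0, 0.998, -0.06, -0.001]
contact_force: [0.5, -0.5, -0.2]
clock: 10.52
position: [614.1, 190.8, 336.1]
tool_rot: [0.0, 0.998, -0.059, -0.001]
contact_force: [-0.2, -1.0, 0.3]
[[598.9 174.  190.7]
 [608.6 180.9 226.3]
 [624.5 199.4 265. ]]
t 10.5667 pos [614.2 190.8 336.4] yaw -6.8 F [-0.2 -0.4  0.1] w 0.599 units [1.130e-02 2.000e-04 4.718e-01] turn -0.0001
```

```bash

python3 -m handwheel '[0.01,0,0.1,0, 0.01,0,0.25,0, 0.01,0,0.4,0, 0.01,0,0.47,0, 0.01,0,0.47,0]' | head -4
python3 -m handwheel '[0,0,0,0, 0,0,0,0, 0,0,0,0, 0,0,0,0, 0,0,0,0]' 0 80
python3 go.py 616.4 190.5 242 -6.8
```

```text
clock: 10.98
position: [613.8, 190.0, 238.3]
tool_rot: [0.001, 0.998, -0.059, -0.004]
contact_force: [0.5, -0.5, -0.5]
clock: 11.4
position: [618.2, 190.7, 244.5]
tool_rot: [-0.001, 0.998, -0.06, 0.002]
contact_force: [0.8, -0.4, 3.2]
grip_width: 0.223
finger_force: 78.7
t 11.4 pos [618.2 190.7 244.5] yaw -6.83 F [ 0.8 -0.4  3.2] w 0.223 units [-0.0089  0.002   0.0125] turn -0.0006
```

```bash

python3 -m handwheel '[0,0,-0.06,0, 0,0,-0.15,0, 0,0,-0.25,0, 0,0,-0.35,0, 0,0,-0.45,0]' | head -4
python3 -m handwheel '[0,0,-0.1,0, 0,0,-0.2,0, 0,0,-0.3,0, 0,0,-0.3,0]'
python3 - <<'E'
from geo import *
for c in ["top","side"]:
    im,d,P=cap(c,c+"5.png")
    m=box(P,(460,700),(-460,-230),(140,158)); q=P[m]; print(c,len(q),"pan",*rect(q))
    hsv=cv2.cvtColor(im,cv2.COLOR_RGB2HSV); h=box(P,(500,700),(100,280),(190,420))
    for z in (200,230,260,290,320,350,380): 
        q=P[h&box(P,(0,900),(0,900),(z,z+30))]; print(z,len(q),np.median(q,0).round(1) if len(q) else "")
    o=h&(hsv[...,1]>150)&(hsv[...,0]>4)&(hsv[...,0]<20); print("orange",o.sum(),np.nanmedian(P[o],0).round(1))
E
```

```text
clock: 11.82
position: [618.0, 190.2, 333.4]
tool_rot: [0.0, 0.998, -0.06, 0.001]
contact_force: [1.1, -0.2, -2.2]
clock: 12.15
position: [618.9, 190.8, 397.6]
tool_rot: [-0.001, 0.998, -0.06, 0.004]
contact_force: [2.0, -0.3, 0.3]
grip_width: 0.219
finger_force: 79.7
top 489 pan [ 572.1 -340.2] [164.5 177.9] 87.32
200 0 
230 3 [613.4 182.6 254.2]
260 8 [619.1 181.2 273.1]
290 0 
320 0 
350 0 
380 7 [615.  212.3 397.8]
orange 0 [nan nan nan]
side 756 pan [ 571.8 -342.2] [167.7 183.5] 87.72
200 0 
230 21 [609.4 180.9 253.6]
260 68 [609.6 181.5 274.5]
290 75 [609.  181.6 305.6]
320 136 [601.8 186.1 338.9]
350 77 [608.3 182.2 367.1]
380 101 [608.8 174.6 395.8]
orange 73 [575.5 189.4 340.5]
  return np.nanmean(a, axis, out=out, keepdims=keepdims)
```

```bash

python3 -m handwheel '[-0.015,0.17,0,0, -0.057,0.35,0,0, -0.057,0.53,0,0, -0.057,0.67,0,0]' | head -2
python3 -m handwheel '[-0.015,0.17,0,0, -0.057,0.35,0,0, -0.057,0.53,0,0, -0.057,0.67,0,0]' | head -2
python3 -m handwheel '[-0.015,0.17,0,0, -0.057,0.35,0,0, -0.057,0.53,0,0, -0.057,0.67,0,0]' | head -2
python3 -m handwheel '[-0.015,0.17,0,-0.02, -0.057,0.35,0,-0.05, -0.057,0.53,0,-0.07, -0.057,0.62,0,-0.09, -0.057,0.67,0,-0.09]' | head -2
python3 -m handwheel '[0,0,0,0, 0,0,0,0, 0,0,0,0]'
python3 go.py 511.5 -338.3 397 -2.7
python3 - <<'E'
from geo import *
for c in ["side","top","wrist"]:
    im,d,P=cap(c,c+"6.png")
    m=box(P,(460,700),(-460,-230),(140,158)); q=P[m]; print(c,len(q),"pan",*(rect(q) if len(q)>5 else []))
    hsv=cv2.cvtColor(im,cv2.COLOR_RGB2HSV); h=box(P,(420,620),(-440,-240),(240,420))
    o=h&(hsv[...,1]>150)&(hsv[...,0]>4)&(hsv[...,0]<20); 
    if o.sum(): print("orange",o.sum(),np.percentile(P[o],[5,50,95],axis=0).round(1).tolist())
    q=P[h&box(P,(0,900),(-900,900),(245,320))]; print(len(q),np.percentile(q,[5,50,95],axis=0).round(1).tolist() if len(q) else "")
E
python3 -c "
import cv2;im=cv2.imread('pics/side6.png');cv2.imwrite('pics/s6c.png',cv2.resize(im[110:350,240:500],None,fx=2.5,fy=2.5,interpolation=cv2.INTER_CUBIC))"
```

```text
clock: 12.58
position: [588.1, 56.7, 390.1]
clock: 12.92
position: [560.8, -75.2, 390.3]
clock: 13.25
position: [533.6, -206.8, 390.2]
clock: 13.67
position: [506.8, -338.8, 389.7]
clock: 13.92
position: [508.3, -334.8, 391.8]
tool_rot: [-0.001, 1.0, -0.024, -0.0]
contact_force: [-0.6, -0.8, -1.7]
grip_width: 0.221
finger_force: 79.6
t 13.9167 pos [ 508.3 -334.8  391.8] yaw -2.73 F [-0.6 -0.8 -1.7] w 0.221 units [ 0.0167  0.0168 -0.0263] turn -0.0006
side 747 pan [ 571.2 -342.5] [167.4 183.5] 87.96
orange 137 [[450.0, -341.5, 314.4], [462.8, -337.8, 338.1], [501.1, -329.4, 411.0]]
286 [[453.8, -347.3, 250.9], [494.6, -342.2, 286.5], [509.8, -328.3, 317.4]]
top 317 pan [ 572.2 -339.6] [163.6 177.8] 87.46
orange 96 [[452.3, -338.5, 326.8], [470.4, -332.5, 338.0], [489.2, -327.3, 341.1]]
99 [[454.5, -337.6, 253.6], [496.0, -325.0, 284.7], [512.7, -323.4, 314.7]]
wrist 3143 pan [ 571.6 -340.3] [163.1 177.5] 87.39
orange 921 [[497.6, -340.3, 409.0], [504.2, -334.2, 409.9], [510.5, -328.1, 410.7]]
757 [[512.2, -343.7, 251.0], [513.1, -335.1, 290.6], [513.6, -326.1, 317.3]]
```

View pics/s6c.png

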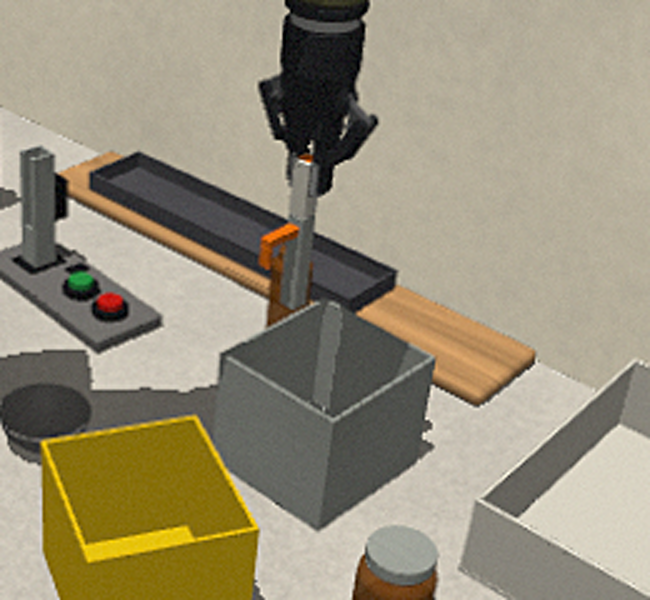

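View pics/wrist6.png

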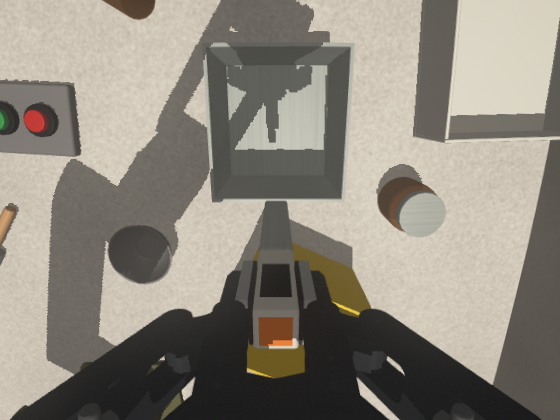

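Wrist view: steel pan at px (207–352, 43–200), probe in the fingers upright with its near edge just short of the pan; side view: hook at crop px (278,240) pointing to the robot. The probe axis measures x≈503.5, y≈-334; it has to go to (510,-338), then down.

```bash

python3 -m handwheel '[0.033,0.017,0,0, 0.033,0.017,0.1,0, 0.033,0.017,0.25,0, 0.033,0.017,0.4,0, 0.033,0.017,0.5,0]' | head -4
python3 -m handwheel '[0,0,0.1,0, 0,0,0.2,0, 0,0,0.25,0, 0,0,0.25,0, 0,0,0.25,0]' | head -4
python3 -m handwheel '[0,0,0,0, 0,0,0,0]'
python3 go.py 514.7 -338.2 211 -2.7
python3 - <<'E'
from geo import *
for c in ["side","top","wrist"]:
    im,d,P=cap(c,c+"7.png")
    hsv=cv2.cvtColor(im,cv2.COLOR_RGB2HSV); h=box(P,(420,620),(-440,-240),(135,320))
    o=h&(hsv[...,1]>150)&(hsv[...,0]>4)&(hsv[...,0]<20); 
    if o.sum(): print(c,"orange",o.sum(),np.percentile(P[o],[5,50,95],axis=0).round(1).tolist())
    m=box(P,(460,700),(-460,-230),(140,158)); q=P[m]; print(c,len(q),"pan",*(rect(q) if len(q)>5 else []))
im=cv2.imread('pics/side7.png');cv2.imwrite('pics/s7c.png',cv2.resize(im[150:340,290:450],None,fx=3.1,fy=3.1,interpolation=cv2.INTER_CUBIC))
E
```

```text
clock: 14.48
position: [514.6, -339.0, 290.0]
tool_rot: [-0.001, 1.0, -0.024, -0.001]
contact_force: [-0.7, 0.7, -1.5]
clock: 14.9
position: [515.1, -339.9, 242.5]
tool_rot: [-0.0, 1.0, -0.024, -0.0]
contact_force: [0.2, -0.6, -0.0]
clock: 15.07
position: [515.7, -340.7, 244.2]
tool_rot: [0.001, 1.0, -0.024, 0.001]
contact_force: [0.9, -0.8, -0.6]
grip_width: 0.221
finger_force: 79.6
t 15.0667 pos [ 515.7 -340.7  244.2] yaw -2.77 F [ 0.9 -0.8 -0.6] w 0.221 units [-0.0061 -0.0127  0.1661] turn -0.0016
side orange 135 [[457.5, -348.3, 170.3], [480.0, -343.0, 191.2], [513.0, -320.3, 270.8]]
side 733 pan [ 573.2 -343.1] [167.  190.1] 88.23
top orange 45 [[470.1, -344.1, 185.2], [483.2, -338.4, 189.9], [495.6, -333.5, 194.2]]
top 301 pan [ 571.5 -338.2] [163.4 178.6] 88.68
wrist orange 917 [[504.4, -346.1, 260.5], [511.0, -340.0, 261.4], [517.1, -333.9, 262.2]]
wrist 9663 pan [ 571.9 -340.2] [163.2 176.8] 87.52
```

View pics/s7c.png

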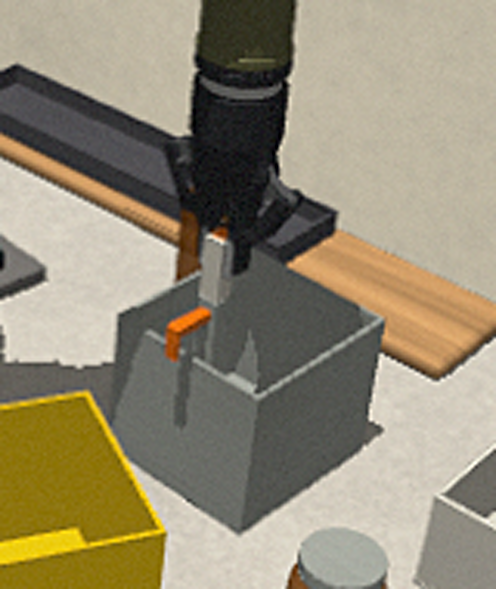

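Side view: the hook (crop px 187,325) straddles the near wall from outside with the stick inside the pan. Head at (511,-340), foot ≈97 mm. I lower it the last 32 mm.

```bash

python3 -m handwheel '[0,0,0.04,0, 0,0,0.08,0, 0,0,0.12,0, 0,0,0.14,0, 0,0,0.14,0]'
python3 -m handwheel '[0,0,0.006,0, 0,0,0.012,0, 0,0,0.018,0, 0,0,0.018,0]'
python3 go.py 514.7 -338.2 211 -2.7
```

```text
clock: 15.63
position: [514.1, -339.7, 213.0]
tool_rot: [-0.001, 1.0, -0.024, -0.001]
contact_force: [-0.1, -0.0, -0.9]
grip_width: 0.221
finger_force: 79.9
clock: 15.97
position: [514.8, -340.1, 212.3]
tool_rot: [0.0, 1.0, -0.024, 0.0]
contact_force: [-1.7, 1.3, 5.6]
grip_width: 0.22
finger_force: 80.9
t 15.9667 pos [ 514.8 -340.1  212.3] yaw -2.78 F [-1.7  1.3  5.6] w 0.22 units [-0.0012 -0.0095  0.0066] turn -0.0017
```

```bash

python3 -m handwheel '[0,0,0,0, 0,0,0,0, 0,0,0,0, 0,0,0,0]' 0.35 20
python3 -m handwheel '[0,0,0,0, 0,0,0,0, 0,0,0,0, 0,0,0,0]' 0.6 | head -4
python3 -m handwheel '[0,0,-0.05,0, 0,0,-0.15,0, 0,0,-0.35,0, 0,0,-0.55,0, 0,0,-0.75,0]' | head -4
python3 -m handwheel '[0,0,0,0, 0,0,0,0, 0,0,0,0, 0,0,0,0, 0,0,0,0]' 
python3 - <<'E'
from geo import *
for c in ["side","top","wrist"]:
    im,d,P=cap(c,c+"8.png")
    hsv=cv2.cvtColor(im,cv2.COLOR_RGB2HSV); h=box(P,(420,620),(-440,-240),(120,320))
    o=h&(hsv[...,1]>150)&(hsv[...,0]>4)&(hsv[...,0]<20); 
    if o.sum(): print(c,"orange",o.sum(),np.percentile(P[o],[5,50,95],axis=0).round(1).tolist())
    m=box(P,(460,700),(-460,-230),(140,153)); q=P[m]; print(c,len(q),"pan",*(rect(q) if len(q)>5 else []))
im=cv2.imread('pics/side8.png');cv2.imwrite('pics/s8c.png',cv2.resize(im[150:340,290:450],None,fx=3.1,fy=3.1,interpolation=cv2.INTER_CUBIC))
E
```

```text
clock: 16.3
position: [514.7, -340.1, 210.7]
tool_rot: [0.0, 1.0, -0.024, 0.0]
contact_force: [-0.6, 0.4, 0.2]
grip_width: 0.35
finger_force: 0.0
clock: 16.63
position: [514.7, -340.1, 210.7]
tool_rot: [-0.0, 1.0, -0.024, -0.0]
contact_force: [0.3, -0.3, -0.2]
clock: 17.05
position: [514.3, -339.8, 362.9]
tool_rot: [-0.0, 1.0, -0.024, -0.0]
contact_force: [0.8, -0.8, 0.0]
clock: 17.47
position: [513.9, -339.5, 358.9]
tool_rot: [-0.001, 1.0, -0.024, -0.002]
contact_force: [1.0, -0.2, 0.2]
grip_width: 0.599
finger_force: 0.0
side orange 108 [[455.6, -347.6, 139.3], [469.3, -343.6, 159.4], [521.6, -335.5, 226.4]]
side 693 pan [ 561.8 -342.8] [167.6 203.6] 88.13
top orange 14 [[491.6, -342.7, 155.2], [497.5, -340.0, 159.9], [523.2, -336.6, 228.4]]
top 331 pan [ 572.  -339.4] [163.4 178.5] 88.13
wrist orange 487 [[463.3, -345.3, 159.7], [487.4, -339.3, 163.9], [526.6, -334.0, 226.9]]
wrist 3688 pan [ 571.5 -340.2] [163.1 177. ] 87.59
```

View pics/s8c.png

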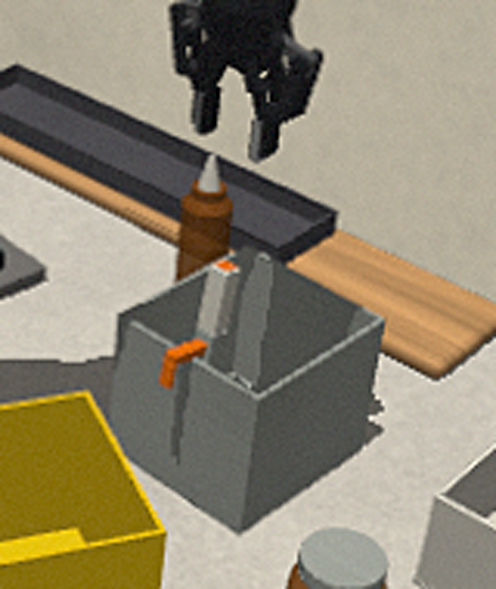

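Side view: the probe hangs by its hook (crop px 183,355) over the near wall with the head up (225,268), leaning slightly. The gripper is well clear and the pan hasn't moved.

```bash
python3 -c "
from plant import bot
print(bot.job_done())"
```

```text
the job is handed in; nothing more can be done
None
```

I pressed and released the red key, then the green. The probe now hangs upright by its hook over the steel pan's near wall, leaning slightly, with the pan and everything else where they stood; I handed the job in, and no verdict came back.

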